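Swap the bar in the measuring cradle

TASK

The short solid pin in the measuring cradle is done with: lift it out and lay it in the empty middle notches of the wooden stock stand. Then take the long pipe from the stand, lower it level into both notches of the cradle (slide the jaw back first to make room), and gently slide the jaw up until it pushes the pipe fully home against the end stop, leaving the pipe snug between jaw and stop. Do not drop the bars, and leave the short piece of pipe on the stand and the other things on the bench alone.

Things in the scene. Friction and masses are not known exactly. Their poses are not given: they have to be found in the camera images.
- cradle: Fixed measuring cradle: base plate 90 x 350 x 14 mm, long along its y; origin on the bench top. Two dark steel 90-degree V-notches at x = 0, y = +100 and -30 mm (12 mm thick along y, 45 mm wide at the mouth, bottom of the V at z = 45, tops at z = 68 mm). End stop plate at +y: inner face y = +130, top z = 86 mm. Sliding jaw on the -y side. Free space between the notches, down to z = 14 mm.
- cradle_seat (a point): Centre of the long pipe when it is seated in both notches and butts against the stop: cradle frame (0, 20, 62.7) mm. Axes as the cradle's.
- stop_face (a point): Point on the inner face of the end stop at the pipe's axis height: cradle frame (0, 130, 62.7) mm. Axes as the cradle's.
- jaw (a joint): Sliding jaw of the cradle, m. 0 = its steel face is 170 mm from the stop face; it grows as the jaw slides away from the stop (towards the cradle's -y), up to 0.100 (face 270 mm from the stop). 0.050 = face 220 mm from the stop. Friction about 2 N; stays where it is left.
- jaw_handle (a point): Grip point on the jaw's black square post (22 x 22 mm in plan, sides along the cradle's x and y, from z = 88 to 132 mm). The point is on the post's axis at z = 112 mm, 22.5 mm behind the jaw's face. The jaw body below is 60 mm wide along x, 45 mm along y, top at z = 88 mm.
- stand: Fixed stock stand: wooden base 190 x 140 x 12 mm, origin on the bench top. Three lanes along its y at x = -65, 0, +65 mm, each of two dark V-notches (like the cradle's) at y = -50 and +50 mm, bottom of the V at z = 30, tops at z = 53 mm. At the start the middle lane is empty; the outer ones hold the long pipe and the short piece, either way round.
- stand_middle (a point): Centre of the pin when it lies seated in the middle lane: stand frame (0, 0, 44.1) mm. Axes as the stand's.
- pin: Solid plain steel round pin, 170 mm long, 20 mm diameter, about 0.4 kg, at the start in the cradle's notches. Origin at its centre, length along its y axis (it may roll about y).
- pipe: Long steel pipe, 220 mm long, 25 mm outside diameter, about 0.35 kg, at the start in one outer lane of the stand. Origin at its centre (seated in the stand at z = 47.7 mm), length along its y axis.
- offcut: Short piece of the same pipe, 130 mm long, 25 mm diameter, in the other outer lane; to be left alone. Origin at its centre, length along y.
- carton: Cardboard carton 100 x 120 x 60 mm, bystander; origin at the centre of its underside.
- jar: Closed jar, 64 mm diameter, 75 mm high, bystander; origin at the centre of its underside.
- screwdriver: Screwdriver lying on the bench beyond the stand, about 200 mm long, bystander.
Mind the look-alikes: they are no part of the job. What is shaped like the pin but purple or yellow is not meant.

How it is judged:
By the outcome, as a careful person would: the job done as asked, in the order asked, and still so for the second after the job is handed in, with the robot touching nothing.
It also fails if it takes over 66 s, if anything falls off the work surface, if the arm or the gripper's body presses on something with over 40 N, if the wrist force passes 120 N, or if a joint passes its speed limit or range.

ROBOT

A 7-joint arm with a two-finger parallel gripper is mounted at the origin on the work surface. World frame = base frame: x ahead of the robot, y to its left, z up, the work surface at z = 0. Lengths are in mm, angles in rad, forces in N, time in s.
With the tool pointing down it reaches from about 350 to 900 mm from the base axis. Payload 7.2 kg.
Tool frame: the origin (TCP) lies at the very end of the fingers, on their centre line; the grasp point (between the pads) lies 19 mm behind it; z points along the fingers, y is the line along which they close (so a half turn about z gives the same grasp; the last joint's range is limited). The gripper opens to 88 mm and grips with 3 to 60 N. Pads are 20 mm wide; open, the fingers measure 115 mm over their backs; the gripper's body (75 mm by 178 mm) begins 61 mm behind the grasp point.
Start: joints at [-1.244, 0.411, -0.013, 1.596, 0.006, 1.134, -0.082], TCP at [240.399, 576.92, 222.653] pointing down, gripper open.
Joint ranges: [-2.95, 2.95], [-0.29, 1.99], [-1.47, 1.44], [0.14, 2.54], [-1.03, 4.17], [0.13, 1.85], [-2.86, 2.86]. Speed limits (rad/s): [2.39, 2.39, 3.01, 3.01, 3.14, 3.14, 3.14].

INTERFACE

Orientations are given as a unit quaternion [w, x, y, z].
In Python, from workcell import monitor, capture, job_done gives the robot as it stands.
- The arm moves only by the tool move_arm, never from a script. Its argument "rows" is one flat list of numbers, 7 for each row, row after row: the shift along the tool's x, y, z as a fraction of full scale, then the turn, a rotation vector about the tool's x, y, z as a fraction of full scale, then the opening, from 0 (shut) to 1 (fully open). In form: [dx, dy, dz, rx, ry, rz, claw, dx, dy, dz, rx, ry, rz, claw, ...]. A call has 1 to 12 rows; each row shifts and turns the commanded pose from where the row before left it, along the tool's axes as they then stand; what a row does not reach is not made up. Full scale, the value 1, is 0.1 m for a shift and 45 degrees for a turn. A row lasts 1/8 s, in which the tool goes at most 62.5 mm and 10.7 degrees, less where a joint would pass 70% of its speed; a pose out of reach is approached as far as the arm can. A call with a number of a shift or a turn outside -1 to 1 is refused whole. A call with a gripper value outside its range is refused whole. The fingers move at their own pace and stop on an object; "force" is the grip in N (left out, the last holds). Time passes only in rows, so rows that do not move let the fingers close. It gives the time, the measured TCP pose, the force, the opening and the grip force at its end, in the units of the state.
- monitor.state(): the state, without advancing time (a new reading comes with each control period).
- capture(name): name is "scene" or "top" or "wrist"; returns a dict with "img" (384x512x3 uint8, red, green, blue), "mtx" (3x3 intrinsics, pixels), "rvec" (rotation vector, rad) and "tvec" (3), from world to camera coordinates, as OpenCV has them; the wrist camera has in their place "mount" (4x4, takes a point from camera to tool coordinates, whose origin is the TCP and whose axes are the flange's). Camera axes: x right, y down, z forward; pixel columns grow to the right and rows downward; lengths in mm; the calibration is good to about 2 mm. A picture is of the moment at which its call begins: read the wrist's pose just before it. There is no depth.
- job_done(): hands the job in; it is judged then, once.
The state is a dict: "time_s": time; "joint_pos": joint angles; "qd": joint speeds; "joint_efforts": joint torques, N m; "eef_pos": TCP position; "tool_rot": TCP orientation; "wrist_force": force on the tool from outside, world axes, zero at the start; "moment": the same for the moment, N m; "finger_gap": opening from 0.0 (shut) to 1.0 (fully open); "grip_force": force on a finger pad.
Only numpy, scipy, OpenCV 4.12 (cv2) and the standard library are available. Lean on these libraries where they do the work, as an engineer would, in place of code of your own. Each camera call takes 0.05 s, during which the arm holds its last target. There are 200 camera calls.

## Working session

There is one attempt and no reset: what is moved stays moved. The work goes in short steps, Python scripts to look and compute and a tool call to move; the robot and the scene stay as the last step left them, time stands still between calls to the robot, and variables do not carry over. Pictures are saved under pics/ and viewed, at most 14 in all, crops included, and the job is handed in when it is done.

Besides the shell and the picture viewer there is one more tool, called as name(argument=value, ...) on one line, values as JSON. move_arm: Moves the arm, as the interface text tells. Its arguments: {"type":"object","properties":{"rows":{"type":"array","items":{"type":"number"}},"force":{"type":"number"}},"required":["rows"]}

```bash
mkdir -p pics
cat > h.py <<'E'
import numpy as np, cv2
from workcell import monitor, capture, job_done
def save(n,img): cv2.imwrite(f'pics/{n}.png',img[:,:,::-1])
E
python3 - <<'E'
from h import *
s=monitor.state(); print(s)
a=capture('scene');b=capture('top')
np.savez('c0.npz',si=a['img'],sm=a['mtx'],sr=a['rvec'],st=a['tvec'],ti=b['img'],tm=b['mtx'],tr=b['rvec'],tt=b['tvec'])
save('scene',a['img']);save('top',cv2.resize(b['img'],(800,600)))
for c in(a,b): 
  R=cv2.Rodrigues(np.array(c['rvec'],float))[0];print(c['mtx'],-R.T@np.ravel(c['tvec']),R)
E
```

```text
{'time_s': 0.0, 'joint_pos': array([-1.24422383,  0.41187973, -0.01273497,  1.59703541,  0.00559479,
        1.13426832, -0.08221484]), 'qd': array([ 0.00111561,  0.00062404, -0.00060415, -0.00184998, -0.00155767,
        0.00067503,  0.0015268 ]), 'joint_efforts': array([-5.84974605e-04, -5.87957704e+01,  6.41275551e-01, -2.91075343e+01,
       -5.39035723e-02,  1.82429992e-02,  1.95345410e-04]), 'eef_pos': array([240.20809004, 576.46209538, 221.82504064]), 'tool_rot': array([-1.05058582e-04,  1.96092931e-01,  9.80585008e-01, -7.70517254e-04]), 'wrist_force': array([-0.73722386, -0.73244048,  0.1349352 ]), 'moment': array([-0.02471014,  0.01887852,  0.0153277 ]), 'grip_force': 0.0, 'finger_gap': 1.0057086418064205}
[[364.83806736   0.         247.30486748]
 [  0.         364.83806736 191.46107594]
 [  0.           0.           1.        ]] [1134.93312143  190.97866452  832.05003916] [[-0.36919197  0.92933692 -0.00549309]
 [ 0.67459673  0.26391804 -0.68939577]
 [-0.63923121 -0.258225   -0.72436407]]
[[452.61323467   0.         248.64316554]
 [  0.         452.61323467 188.83251855]
 [  0.           0.           1.        ]] [ 422.74544998  -69.88577404 1309.88885851] [[-0.015337   -0.99945724 -0.0291548 ]
 [-0.99741988  0.01733786 -0.06966329]
 [ 0.07013096  0.02801116 -0.99714443]]
```

View pics/scene.png

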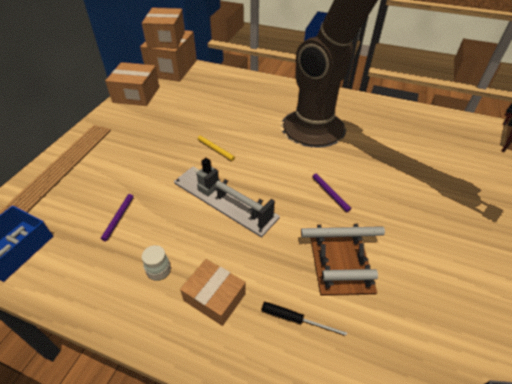

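View pics/top.png

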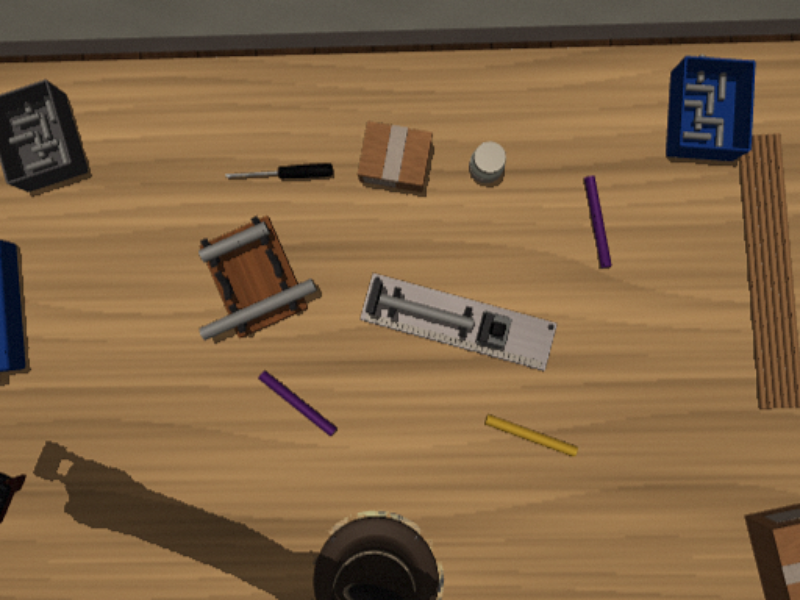

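The top view (800x600) shows the cradle plate with corners near (373,274), (556,320), (545,370) and (361,322); the stop is on the left and the jaw at (493,330). The stand is near (255,275), with the long pipe on its lower side from (202,333) to (318,290), the offcut on its upper side, and the middle lane empty.

```bash
cat >> h.py <<'E'
def ray(px,K,R,C):
    d=np.c_[np.atleast_2d(px),np.ones(len(np.atleast_2d(px)))]@np.linalg.inv(K).T@R
    return d
def onplane(px,K,R,C,z):
    d=ray(px,K,R,C); return (C+d*((z-C[2])/d[:,2])[:,None])
def cam(rvec,tvec):
    R=cv2.Rodrigues(np.array(rvec,float))[0]; return R,-R.T@np.ravel(tvec)
def rect(p):
    c,(w,h),a=cv2.minAreaRect(p[:,:2].astype(np.float32))
    if w<h: w,h,a=h,w,a+90
    return np.round(c,1),round(w,1),round(h,1),round((a+90)%180-90,2)
E
python3 - <<'E'
from h import *
z=np.load('c0.npz')
for n,box in(('t',{'cradle':(220,165,370,245),'stand':(120,130,210,225)}),('s',{'cradle':(170,150,285,240),'stand':(295,215,390,300)})):
  im,K=z[n+'i'],z[n+'m'];R,C=cam(z[n+'r'],z[n+'t'])
  hsv=cv2.cvtColor(im,cv2.COLOR_RGB2HSV)
  for k,(x0,y0,x1,y1) in box.items():
    m=np.zeros(im.shape[:2],np.uint8);sub=hsv[y0:y1,x0:x1]
    m[y0:y1,x0:x1]=(sub[...,1]<75)*255
    m2=m.copy(); m2[hsv[...,2]<95]=0
    for lab,mm in(('all',m),('bright',m2)):
      for c in cv2.findContours(mm,cv2.RETR_EXTERNAL,cv2.CHAIN_APPROX_NONE)[0]:
        if cv2.contourArea(c)<60: continue
        c=c[:,0].astype(float)
        for h in ((14,) if k=='cradle' else (48,)):
          print(n,k,lab,h,len(c),rect(onplane(c,K,R,C,h)),np.round(cv2.minAreaRect(c.astype(np.float32))[0]))
    cv2.imwrite(f'pics/m_{n}{k}.png',m)
E
```

```text
t cradle all 14 291 (array([ 464. , -158.4]), 348.6, 90.3, 73.66) [293. 206.]
t cradle bright 14 291 (array([ 464.1, -158.4]), 348.5, 90.1, 73.66) [293. 206.]
t stand all 48 184 (array([489.4, 202.6]), 222.7, 53.1, -65.8) [164. 198.]
t stand all 48 41 (array([537.1, 261.8]), 52.8, 16.8, 21.8) [143. 182.]
t stand all 48 124 (array([614.1, 245.4]), 132.7, 51.6, -67.3) [149. 154.]
t stand bright 48 152 (array([492.2, 204.6]), 221.1, 20.1, -66.96) [164. 197.]
t stand bright 48 99 (array([615.9, 247.8]), 129.7, 18.5, -67.73) [148. 154.]
s cradle all 14 281 (array([ 441.5, -149.4]), 350.3, 145.3, 72.85) [229. 195.]
s cradle bright 14 103 (array([ 442.8, -125.6]), 178.7, 39.3, 72.47) [238. 197.]
s cradle bright 14 294 (array([ 464.2, -156.5]), 350.3, 95.2, 73.31) [226. 200.]
s stand all 48 143 (array([614.7, 248.2]), 133.9, 54.9, -68.51) [350. 276.]
s stand all 48 41 (array([539.8, 261.6]), 57.4, 17.6, 22.76) [361. 254.]
s stand all 48 190 (array([494. , 207.7]), 222.8, 56.1, -66.63) [343. 234.]
s stand bright 48 120 (array([610.1, 247.8]), 131.6, 26.7, -66.93) [350. 274.]
s stand bright 48 175 (array([485.2, 204. ]), 222.6, 31.0, -67.48) [343. 231.]
```

```bash
cat >> h.py <<'E'
from scipy.spatial.transform import Rotation as Ro
def pose():
    s=monitor.state();q=s['tool_rot'];return np.array(s['eef_pos']),Ro.from_quat([q[1],q[2],q[3],q[0]]).as_matrix(),s
def plan(p,yaw,n,start=None):
    """rows to TCP p with tool y axis at world angle yaw (deg, mod 180), tool down"""
    p0,R,s=pose() 
    if start is not None: p0=np.array(start,float)
    best=None
    for y in(yaw,yaw+180):
        a=np.deg2rad(y);Y=np.array([np.cos(a),np.sin(a),0]);Z=np.array([0,0,-1.]);Rt=np.c_[np.cross(Y,Z),Y,Z]
        rv=Ro.from_matrix(R.T@Rt).as_rotvec()
        if best is None or np.linalg.norm(rv)<np.linalg.norm(best): best=rv
    st=(np.array(p)-p0)/n;out=[]
    for i in range(n):
        Ri=R@Ro.from_rotvec(best*i/n).as_matrix()
        out.append(np.r_[Ri.T@st/100,best/n/(np.pi/4)])
    print(f't={s["time_s"]:.2f} max/row {np.linalg.norm(st):.1f}mm {np.rad2deg(np.linalg.norm(best))/n:.1f}deg');
    for o in out: print(np.round(o,3).tolist())
E
python3 - <<'E'
from h import *
w=capture('wrist');print(np.round(w['mount'],3),w['mtx'])
plan([554,226,260],22.7,6)
E
```

```text
[[ 1.00000e-03 -9.63000e-01 -2.68000e-01  7.36560e+01]
 [ 1.00000e+00  1.00000e-03 -0.00000e+00 -5.54000e-01]
 [ 1.00000e-03 -2.68000e-01  9.63000e-01 -1.62864e+02]
 [ 0.00000e+00  0.00000e+00  0.00000e+00  1.00000e+00]] [[288.57255089   0.         256.89254438]
 [  0.         288.57255089 193.89394209]
 [  0.           0.           1.        ]]
t=0.15 max/row 78.7mm 7.4deg
[-0.707, -0.338, -0.063, -0.0, 0.0, 0.165]
[-0.745, -0.244, -0.063, -0.0, 0.0, 0.165]
[-0.771, -0.145, -0.063, -0.0, 0.0, 0.165]
[-0.783, -0.044, -0.063, -0.0, 0.0, 0.165]
[-0.782, 0.058, -0.063, -0.0, 0.0, 0.165]
[-0.768, 0.159, -0.063, -0.0, 0.0, 0.165]
```

Run:
```python
from h import *
plan([554,226,260],22.7,8)
```

```text
t=0.15 max/row 59.0mm 5.6deg
[-0.531, -0.254, -0.047, -0.0, 0.0, 0.124]
[-0.553, -0.201, -0.047, -0.0, 0.0, 0.124]
[-0.57, -0.146, -0.047, -0.0, 0.0, 0.124]
[-0.581, -0.09, -0.047, -0.0, 0.0, 0.124]
[-0.587, -0.033, -0.047, -0.0, 0.0, 0.124]
[-0.588, 0.024, -0.047, -0.0, 0.0, 0.124]
[-0.582, 0.081, -0.047, -0.0, 0.0, 0.124]
[-0.572, 0.138, -0.047, -0.0, 0.0, 0.124]
```

move_arm(rows=[-0.53,-0.25,-0.05,0,0,0.124,1,-0.55,-0.2,-0.05,0,0,0.124,1,-0.57,-0.15,-0.05,0,0,0.124,1,-0.58,-0.09,-0.05,0,0,0.124,1,-0.59,-0.03,-0.05,0,0,0.124,1,-0.59,0.02,-0.05,0,0,0.124,1,-0.58,0.08,-0.05,0,0,0.124,1,-0.57,0.14,-0.05,0,0,0.124,1,0,0,0,0,0,0,1,0,0,0,0,0,0,1])

```text
time_s: 1.4
eef_pos: [553.5, 227.1, 262.2]
tool_rot: [-0.0, 0.554, 0.833, -0.0]
wrist_force: [-0.9, 0.6, -0.4]
finger_gap: 0.994
grip_force: 0.0
```

```bash
cat >> h.py <<'E'
def wshot(n):
    p,R,s=pose();w=capture('wrist');M=np.array(w['mount'])
    Rc=(R@M[:3,:3]).T; C=p+R@M[:3,3]
    np.savez(n+'.npz',im=w['img'],K=w['mtx'],R=Rc,C=C); save(n,w['img']); return w['img'],np.array(w['mtx']),Rc,C
def wload(n):
    z=np.load(n+'.npz');return z['im'],z['K'],z['R'],z['C']
E
python3 - <<'E'
from h import *
wshot('w1');plan([560,226,260],22.7,1)
plan([480,-130,280],-16.4,7)
E
```

```text
t=1.45 max/row 7.5mm 0.2deg
[-0.044, 0.057, 0.022, -0.001, -0.001, 0.004]
t=1.45 max/row 52.2mm 5.6deg
[-0.431, -0.295, -0.025, -0.0, -0.0, 0.125]
[-0.457, -0.251, -0.026, -0.0, -0.0, 0.125]
[-0.48, -0.205, -0.026, -0.0, -0.0, 0.125]
[-0.497, -0.157, -0.026, -0.0, -0.0, 0.125]
[-0.51, -0.108, -0.026, -0.0, -0.0, 0.125]
[-0.519, -0.058, -0.026, -0.0, -0.0, 0.125]
[-0.522, -0.007, -0.025, -0.0, -0.0, 0.125]
```

View pics/w1.png

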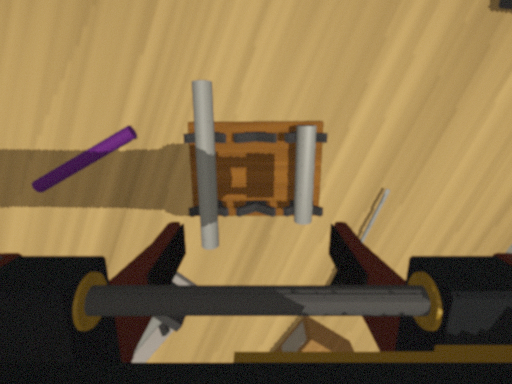

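The wrist view shows the stand base from (188,121) to (323,216), with the notch rows at about y=137 and y=210 and the empty middle lane at about x=257. The long pipe runs from (202,80) to (210,248), and the offcut is on the right.

move_arm(rows=[-0.43,-0.3,-0.03,0,0,0.125,1,-0.46,-0.25,-0.03,0,0,0.125,1,-0.48,-0.2,-0.03,0,0,0.125,1,-0.5,-0.16,-0.03,0,0,0.125,1,-0.51,-0.11,-0.02,0,0,0.125,1,-0.52,-0.06,-0.02,0,0,0.125,1,-0.52,-0.01,-0.02,0,0,0.125,1,0,0,0,0,0,0,1,0,0,0,0,0,0,1])

```text
time_s: 2.58
eef_pos: [479.4, -129.5, 280.5]
tool_rot: [-0.0, 0.801, 0.599, 0.0]
wrist_force: [0.6, 0.6, -0.6]
finger_gap: 1.0
grip_force: 0.0
```

Run:
```python
from h import *
wshot('w2')
im,K,R,C=wload('w1')
hsv=cv2.cvtColor(im,cv2.COLOR_RGB2HSV)
for n,p in dict(base=(230,160),wood=(230,80),pipe=(205,180),notch=(260,138),notch2=(258,209)).items(): print(n,hsv[p[1],p[0]],im[p[1],p[0]])
```

```text
base [ 17 208  81] [81 52 15]
wood [ 20 119 199] [199 167 106]
pipe [27 26 98] [98 97 88]
notch [43 30 59] [56 59 52]
notch2 [25 25 61] [61 60 55]
```

View pics/w2.png

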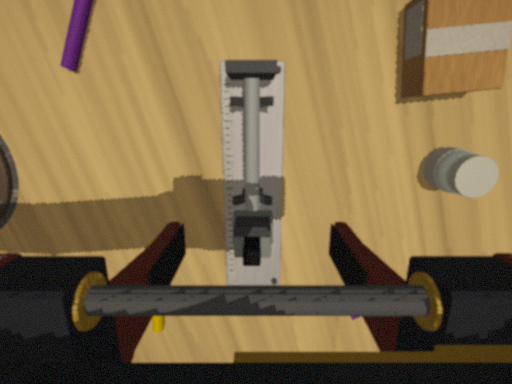

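The wrist view shows the cradle with its stop at the top (225–278, 62–78) and notches at about y=101 and y=197. The pin runs along x≈252 between them, and the jaw post is near (252,250).

I'll shift sideways along the tool's y axis for a second view of the cradle.

move_arm(rows=[0,0.5,0,0,0,0,1,0,0.5,0,0,0,0,0.7,0,0,0,0,0,0,0.6,0,0,0,0,0,0,0.6])

```text
time_s: 3.12
eef_pos: [574.8, -158.6, 279.8]
tool_rot: [-0.001, 0.801, 0.598, -0.001]
wrist_force: [0.2, -0.4, 0.1]
finger_gap: 0.7
grip_force: 0.0
```

```bash
cat >> h.py <<'E'
def big(m,p):
    n,l=cv2.connectedComponents(m.astype(np.uint8)); return l==l[p[1],p[0]]
def axisplane(px,K,R,C):
    """centre line of an edge-pixel set's strip -> plane normal through C"""
    vx,vy,x,y=np.ravel(cv2.fitLine(np.array(px,np.float32),cv2.DIST_L2,0,.01,.01))
    d=ray([[x-40*vx,y-40*vy],[x+40*vx,y+40*vy]],K,R,C); n=np.cross(d[0],d[1]); return n/np.linalg.norm(n)
def meet(n1,C1,n2,C2):
    d=np.cross(n1,n2);d/=np.linalg.norm(d)
    p=np.linalg.lstsq(np.array([n1,n2,d]),np.array([n1@C1,n2@C2,d@((C1+C2)/2)]),rcond=None)[0]; return p,d
E
python3 - <<'E'
from h import *
wshot('w3')
z=np.load('c0.npz')
# pipe and offcut axis in w1,top,scene
V={}
V['w1']=wload('w1')
for n,k in(('t','top'),('s','scene')): V[k]=(z[n+'i'],z[n+'m'],*cam(z[n+'r'],z[n+'t']))
seeds={'pipe':{'w1':(205,180),'top':(160,199),'scene':(343,232)},'offcut':{'w1':(305,175),'top':(148,155),'scene':(350,274)}}
for o,sd in seeds.items():
  N={}
  for v,p in sd.items():
    im,K,R,C=V[v];hsv=cv2.cvtColor(im,cv2.COLOR_RGB2HSV)
    m=big((hsv[...,1]<75)&(hsv[...,2]>(75 if v=='w1' else 95)),p)
    ys,xs=np.nonzero(m);N[v]=(axisplane(np.c_[xs,ys],K,R,C),C,np.c_[xs,ys])
    r=rect(onplane(np.c_[xs,ys],K,R,C,48));print(o,v,m.sum(),r)
  for a,b in(('w1','scene'),('top','scene'),('w1','top')):
    p,d=meet(N[a][0],N[a][1],N[b][0],N[b][1])
    q=p+d*((230-p[1])/d[1]);print(o,a,b,'at y=230',np.round(q,1),'dir',np.round(np.rad2deg(np.arctan2(d[1],d[0]))%180,2),'dz',round(d[2],3))
im,K,R,C=V['w1'];hsv=cv2.cvtColor(im,cv2.COLOR_RGB2HSV)
m=(hsv[...,1]>150)&(hsv[...,2]<130)&(hsv[...,0]>10)&(hsv[...,0]<24);m[225:]=0
m=big(m,(230,160));ys,xs=np.nonzero(m);print('base',m.sum(),rect(onplane(np.c_[xs,ys],K,R,C,12)))
# dark notches in w1
m=(hsv[...,1]<75)&(hsv[...,2]<75);m[:125]=0;m[220:]=0;m[:,:170]=0;m[:,335:]=0
n,l,st,ce=cv2.connectedComponentsWithStats(m.astype(np.uint8))
for i in range(1,n):
  if st[i,4]>30: print(st[i],np.round(ce[i]),np.round(onplane([ce[i]],K,R,C,48)[0],1))
E
```

```text
pipe w1 3124 (array([490.6, 199.8]), 226.5, 27.1, -67.21)
pipe top 490 (array([492.4, 204.7]), 221.1, 19.8, -66.96)
pipe scene 678 (array([485.2, 204. ]), 222.6, 31.0, -67.46)
pipe w1 scene at y=230 [478.4 230.   50.8] dir 113.17 dz 0.011
pipe top scene at y=230 [480.7 230.   53.7] dir 112.62 dz -0.002
pipe w1 top at y=230 [480. 230.  59.] dir 112.8 dz -0.025
offcut w1 1845 (array([614.5, 243.7]), 134.6, 27.2, -67.28)
offcut top 277 (array([615.9, 247.8]), 129.7, 18.5, -67.73)
offcut scene 512 (array([610. , 247.7]), 131.6, 26.4, -66.93)
offcut w1 scene at y=230 [619.1 230.   50.7] dir 112.85 dz -0.011
offcut top scene at y=230 [621.3 230.   54.2] dir 112.43 dz -0.001
offcut w1 top at y=230 [611.9 230.   91. ] dir 114.21 dz 0.132
base 2878 (array([558.4, 206.8]), 112.5, 106.4, 23.1)
[285 131  12  11  98] [291. 137.] [575.7 284.3  48. ]
[215 133  10   9  80] [219. 137.] [491.2 248.1  48. ]
[234 133  42   9 311] [254. 137.] [532.3 266.1  48. ]
[185 134  10   8  67] [189. 138.] [455.7 232.6  48. ]
[317 134   9   7  61] [321. 137.] [611.5 299.1  48. ]
[217 200  10  15 100] [221. 208.] [527.3 158.9  48. ]
[237 201  38  14 325] [255. 208.] [570.6 177.8  48. ]
[284 201  10  14  91] [289. 209.] [614.3 194.9  48. ]
[190 206  10  10  70] [195. 211.] [495.4 141.9  48. ]
[313 207   9   8  54] [317. 211.] [650.2 207.3  48. ]
```

View pics/w3.png

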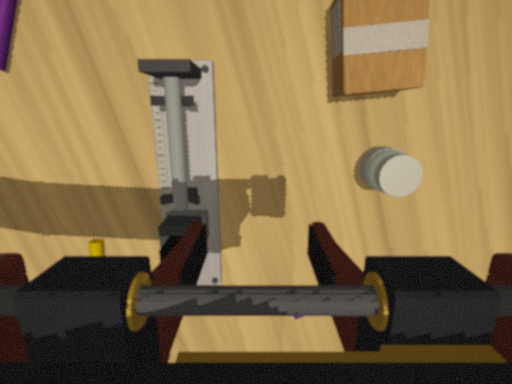

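The second view is shifted as intended. The pin now runs from (174,80) to (180,190), with the notches at y≈101 and y≈197.

Run:
```python
from h import *
for n,r in(('w2',(215,290)),('w3',(140,215))):
  im=wload(n)[0];g=cv2.cvtColor(im,cv2.COLOR_RGB2GRAY);s=cv2.cvtColor(im,cv2.COLOR_RGB2HSV)[...,1]
  for y in(120,150,170): print(n,y,r[0],g[y,r[0]:r[1]].tolist())
# stand base
im,K,R,C=wload('w1');hsv=cv2.cvtColor(im,cv2.COLOR_RGB2HSV)
m=(hsv[...,1]>150)&(hsv[...,2]<150)&(hsv[...,0]>9)&(hsv[...,0]<24);m[219:]=0;m[:112]=0;m[:,:180]=0;m[:,335:]=0
m=cv2.morphologyEx(m.astype(np.uint8),cv2.MORPH_OPEN,np.ones((3,3)))
ys,xs=np.nonzero(m);print(rect(onplane(np.c_[xs,ys],K,R,C,12)))
```

```text
w2 120 215 [150, 151, 149, 152, 153, 152, 151, 154, 156, 152, 147, 147, 143, 148, 152, 153, 154, 162, 166, 171, 171, 172, 173, 173, 173, 170, 155, 134, 103, 95, 105, 118, 128, 137, 143, 148, 153, 153, 148, 147, 140, 138, 129, 128, 142, 163, 172, 174, 172, 173, 171, 172, 170, 172, 171, 171, 171, 175, 174, 173, 173, 174, 172, 172, 174, 177, 170, 160, 151, 148, 152, 155, 156, 153, 153]
w2 150 215 [159, 155, 158, 157, 155, 154, 148, 147, 151, 162, 164, 164, 162, 160, 164, 166, 170, 169, 169, 168, 169, 167, 172, 171, 169, 167, 158, 134, 107, 97, 104, 118, 127, 137, 143, 148, 150, 148, 146, 144, 143, 136, 129, 128, 141, 163, 173, 171, 172, 168, 170, 171, 171, 170, 170, 171, 170, 170, 172, 171, 174, 173, 173, 172, 171, 174, 167, 158, 158, 156, 157, 159, 156, 157, 153]
w2 170 215 [158, 159, 162, 160, 161, 162, 154, 147, 139, 142, 155, 159, 156, 159, 159, 163, 163, 161, 166, 166, 169, 170, 170, 172, 170, 169, 163, 146, 113, 99, 104, 116, 126, 140, 144, 146, 146, 147, 147, 146, 139, 132, 127, 127, 142, 159, 170, 173, 172, 172, 169, 171, 173, 170, 172, 174, 172, 172, 175, 173, 172, 175, 174, 17
[... 559 characters left out ...]
, 164, 170, 167, 159, 161, 166, 164, 158, 145, 135, 139, 145, 148, 147, 152, 154, 150, 150, 144, 140, 130, 122, 110, 103, 99, 97, 111, 132, 157, 168, 171, 171, 172, 173, 172, 169, 167, 171, 170, 172, 169, 171, 169, 172, 172, 172, 173, 172, 173, 173, 175, 177, 174, 167]
w3 170 140 [151, 155, 156, 158, 158, 161, 161, 164, 166, 163, 167, 165, 167, 165, 168, 168, 167, 160, 161, 164, 165, 168, 163, 163, 165, 166, 157, 160, 166, 165, 152, 140, 142, 146, 152, 147, 151, 153, 152, 148, 143, 140, 133, 125, 111, 101, 96, 101, 104, 125, 153, 168, 170, 172, 172, 171, 172, 171, 172, 170, 171, 171, 173, 173, 174, 171, 174, 173, 174, 172, 175, 175, 175, 178, 174]
(array([552.3, 220.8]), 187.2, 136.7, 22.83)
```

Run:
```python
from h import *
ang=73.5
for n,seeds in(('w2',[(215,290)]),('w3',[(135,220)])):
  im,K,R,C=wload(n);g=cv2.cvtColor(im,cv2.COLOR_RGB2GRAY).astype(int)
  a,b=seeds[0]
  for z0,rows in((68,(99,101,103)),(68,(195,198)),(86,(64,66)),(88,(216,218))):
    for y in rows:
      xs=np.nonzero(g[y,a:b]<95)[0]+a
      if len(xs): p=onplane([[xs[0]-.5,y],[xs[-1]+.5,y]],K,R,C,z0); print(n,z0,y,xs[0],xs[-1],np.round(p.mean(0),1),'w',round(np.linalg.norm(p[1]-p[0]),1))
  # plate edges at z=14
  for y in(90,120,150,170):
    pass
  def mid(y):
    r=range(a,b); s=g[y]; c=(a+b)//2
    return s
  hs=cv2.cvtColor(im,cv2.COLOR_RGB2HSV)[...,1]
  for y in(85,120,150,180):
    xs=np.nonzero((hs[y,a:b]<60))[0]+a
    p=onplane([[xs[0]-.5,y],[xs[-1]+.5,y]],K,R,C,14); print(n,'plate',y,xs[0],xs[-1],np.round(p.mean(0),1),round(np.linalg.norm(p[1]-p[0]),1))
# pin edges both views -> tangents
E={'w2':{120:(241.2,259.4),150:(241.3,259.6),170:(241.8,259.6)},'w3':{120:(165.9,187),150:(168.6,188.8),170:(170.2,190)}}
N={}
for n,e in E.items():
  im,K,R,C=wload(n)
  N[n]=[(axisplane([(v[i],y) for y,v in e.items()],K,R,C),C) for i in(0,1)]+[(axisplane([(sum(v)/2,y) for y,v in e.items()],K,R,C),C)]
  print(n,'mid at 59',[np.round(onplane([[sum(v)/2,y]],K,R,C,59)[0],1) for y,v in e.items()])
for i in (0,1,2): print(i,meet(*N['w2'][i],*N['w3'][i]))
```

```text
w2 68 99 231 272 [498.1 -41.1  68. ] w 52.0
w2 68 101 231 272 [497.4 -43.4  68. ] w 52.1
w2 68 103 230 272 [496.1 -45.5  68. ] w 53.4
w2 68 195 215 281 [ 458. -158.   68.] w 90.6
w2 68 198 215 276 [ 453.6 -161.1   68. ] w 84.1
w2 86 64 226 275 [508.   -5.2  86. ] w 57.1
w2 86 66 226 276 [507.9  -7.4  86. ] w 58.4
w2 88 216 215 280 [ 451.4 -179.9   88. ] w 86.2
w2 88 218 215 272 [ 445.5 -181.    88. ] w 75.9
w2 plate 85 221 283 [503.8 -20.8  14. ] 88.1
w2 plate 120 222 282 [490.2 -66.2  14. ] 88.0
w2 plate 150 223 282 [ 478.6 -107.7   14. ] 88.9
w2 plate 180 224 281 [ 465.5 -151.3   14. ] 88.4
w3 68 99 151 192 [498.3 -42.4  68. ] w 51.9
w3 68 101 151 192 [497.5 -44.6  68. ] w 52.0
w3 68 103 151 194 [497.8 -47.1  68. ] w 54.6
w3 68 195 136 218 [ 461.1 -159.9   68. ] w 112.2
w3 68 198 138 217 [ 460.2 -164.    68. ] w 108.4
w3 86 64 139 194 [511.2  -7.4  86. ] w 63.9
w3 86 66 139 204 [515.9 -11.   86. ] w 75.4
w3 88 216 146 218 [ 464.4 -184.6   88. ] w 95.3
w3 88 218 147 218 [ 464.  -187.4   88. ] w 94.2
w3 plate 85 150 213 [504.4 -22.3  14. ] 89.4
w3 plate 120 153 214 [490.6 -67.5  14. ] 89.3
w3 plate 150 156 215 [ 478.4 -108.8   14. ] 88.9
w3 plate 180 159 217 [ 466.2 -152.6   14. ] 89.9
w2 mid at 59 [array([489.1, -64.9,  59. ]), array([ 478.2, -101.9,   59. ]), array([ 470.8, -127.8,   59. ])]
w3 mid at 59 [array([492.9, -67.2,  59. ]), array([ 482. , -104.1,   59. ]), array([ 474.3, -129.9,   59. ])]
0 (array([482.2742776 , -44.71145726,  49.65623984]), array([0.28657494, 0.95775874, 0.02393752]))
1 (array([497.55464947, -78.9032063 ,  34.75362824]), array([ 0.27619716,  0.96003893, -0.04517049]))
2 (array([489.73439968, -61.33752183,  41.85438657]), array([ 0.28055678,  0.95978578, -0.00995696]))
```

Run:
```python
from h import *
plan([481.9,-96.7,110],-16.37,4)
```

```text
t=3.17 max/row 50.9mm 0.0deg
[0.083, -0.266, 0.426, -0.0, -0.0, -0.001]
[0.083, -0.266, 0.426, -0.0, -0.0, -0.001]
[0.083, -0.266, 0.426, -0.0, -0.0, -0.001]
[0.084, -0.266, 0.426, -0.0, -0.0, -0.001]
```

move_arm(rows=[0.083,-0.266,0.426,0,0,0,0.6,0.083,-0.266,0.426,0,0,0,0.6,0.083,-0.266,0.426,0,0,0,0.6,0.083,-0.266,0.426,0,0,0,0.6,0,0,0.35,0,0,0,0.6,0,0,0.25,0,0,0,0.6,0,0,0.1,0,0,0,0.6,0,0,0,0,0,0,0.4,0,0,0,0,0,0,0.35])

```text
time_s: 4.3
eef_pos: [483.2, -97.8, 41.3]
tool_rot: [0.0, 0.802, 0.597, 0.001]
wrist_force: [0.7, -1.4, 0.1]
finger_gap: 0.412
grip_force: 0.0
```

Run:
```python
from h import *
wshot('w4')
```

```text
(no output)
```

View pics/w4.png

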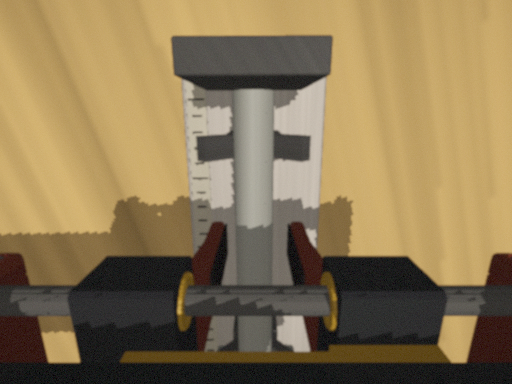

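Pin is at x≈254 between the fingers, whose midline is at about 258. It butts against the stop at (254,88), and the +100 notch is at y≈136–160.

move_arm(rows=[0,-0.017,0,0,0,0,0.35,0,0,0,0,0,0,0.2,0,0,0,0,0,0,0.1,0,0,0,0,0,0,0.1,0,0,0,0,0,0,0.1], force=30)

```text
time_s: 4.97
eef_pos: [481.7, -97.4, 40.6]
tool_rot: [0.001, 0.802, 0.597, 0.0]
wrist_force: [2.3, -1.0, 3.0]
finger_gap: 0.222
grip_force: 30.0
```

Run:
```python
from h import *
im,K,R,C=wload('w4')
g=cv2.cvtColor(im,cv2.COLOR_RGB2GRAY)
print(g[75:175,215].tolist(), g[75:175:2,254].tolist())
for px,z in(((254,88),59),((254,88),69),((254,75),86),((215,137),68),((215,160),68),((254,148),59)): print(px,z,np.round(onplane([px],K,R,C,z)[0],1))
print(pose()[2]['moment'])
plan([480.7,-99,120],-16.37,1)
```

```text
[54, 45, 36, 41, 40, 34, 35, 32, 39, 38, 32, 41, 43, 35, 54, 79, 104, 111, 110, 115, 113, 113, 116, 112, 114, 113, 114, 115, 115, 113, 110, 133, 164, 183, 189, 189, 189, 192, 189, 192, 190, 189, 190, 190, 189, 189, 189, 190, 189, 187, 190, 190, 187, 190, 189, 189, 190, 191, 181, 153, 112, 73, 68, 71, 70, 70, 73, 70, 71, 71, 68, 70, 69, 73, 72, 71, 65, 66, 71, 63, 62, 70, 70, 67, 85, 125, 163, 183, 188, 186, 185, 186, 187, 186, 187, 188, 185, 186, 186, 187] [50, 40, 41, 38, 34, 30, 45, 138, 172, 172, 175, 172, 172, 176, 173, 172, 175, 172, 173, 174, 172, 173, 174, 172, 175, 171, 175, 173, 173, 171, 175, 173, 173, 170, 171, 174, 170, 172, 172, 173, 173, 171, 172, 172, 173, 172, 172, 171, 174, 172]
(254, 88) 59 [505.7 -16.4  59. ]
(254, 88) 69 [505.5 -17.2  69. ]
(254, 75) 86 [506.6 -14.   86. ]
(215, 137) 68 [482.  -32.4  68. ]
(215, 160) 68 [478.6 -42.6  68. ]
(254, 148) 59 [497.5 -43.5  59. ]
[-0.176077   -0.40373399  0.05611617]
t=4.97 max/row 79.5mm 0.3deg
[-0.018, -0.004, -0.794, 0.002, -0.0, -0.006]
```

Gripped at the pin's centre (opening 19.5 mm). Lifting now.

move_arm(rows=[0,0,-0.05,0,0,0,0.1,0,0,-0.2,0,0,0,0.1,0,0,-0.3,0,0,0,0.1,0,0,-0.35,0,0,0,0.1,0,0,0,0,0,0,0.1])

```text
time_s: 5.6
eef_pos: [481.4, -97.3, 131.8]
tool_rot: [0.0, 0.802, 0.597, 0.001]
wrist_force: [-0.6, -0.2, -3.9]
finger_gap: 0.222
grip_force: 30.0
```

Run:
```python
from h import *
plan([552.5,221,120],22.83,8)
```

```text
t=5.60 max/row 40.8mm 4.9deg
[0.407, -0.029, 0.015, 0.0, -0.0, -0.11]
[0.408, 0.006, 0.015, 0.0, -0.0, -0.11]
[0.406, 0.041, 0.015, 0.0, -0.0, -0.11]
[0.401, 0.076, 0.015, 0.0, -0.0, -0.11]
[0.393, 0.11, 0.015, 0.0, -0.0, -0.11]
[0.382, 0.144, 0.015, 0.0, -0.0, -0.11]
[0.368, 0.176, 0.015, 0.0, -0.0, -0.11]
[0.351, 0.207, 0.015, 0.0, -0.0, -0.11]
```

move_arm(rows=[0.407,-0.029,0.015,0,0,-0.11,0.1,0.408,0.006,0.015,0,0,-0.11,0.1,0.406,0.041,0.015,0,0,-0.11,0.1,0.401,0.076,0.015,0,0,-0.11,0.1,0.393,0.11,0.015,0,0,-0.11,0.1,0.382,0.144,0.015,0,0,-0.11,0.1,0.368,0.176,0.015,0,0,-0.11,0.1,0.351,0.207,0.015,0,0,-0.11,0.1,0,0,0,0,0,0,0.1,0,0,0,0,0,0,0.1])

```text
time_s: 6.85
eef_pos: [550.4, 220.2, 116.5]
tool_rot: [-0.001, 0.553, 0.834, -0.002]
wrist_force: [-0.0, -0.7, -3.6]
finger_gap: 0.221
grip_force: 30.0
```

Run:
```python
from h import *
wshot('w5')
plan([552.5,221,26],22.83,1)
```

```text
t=6.90 max/row 91.0mm 0.2deg
[0.006, 0.024, 0.91, -0.003, 0.001, 0.001]
```

View pics/w5.png

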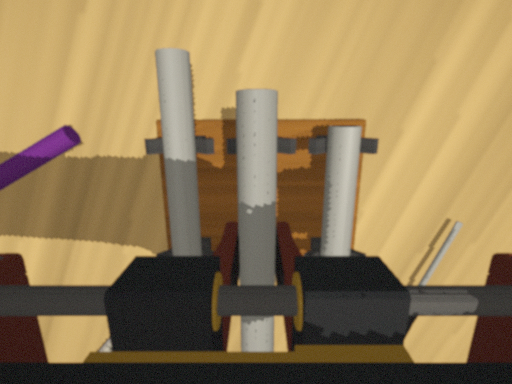

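Run:
```python
from h import *
im,K,R,C=wload('w5');g=cv2.cvtColor(im,cv2.COLOR_RGB2GRAY).astype(int);p,Rt,s=pose()
for y in(142,145,148):
  print(y,g[y,135:395].tolist()) if y==145 else 0
  xs=np.nonzero(g[y,140:385]<85)[0]+140
  sp=np.split(xs,np.nonzero(np.diff(xs)>3)[0]+1);print(y,[(q[0],q[-1]) for q in sp])
  for a,b in((145,213),(228,297)):
    q=onplane([[a-.5,y],[b+.5,y]],K,R,C,53);print(np.round(q.mean(0),1),'w',np.linalg.norm(q[1]-q[0]).round(1),'tool',np.round(Rt.T@(q.mean(0)-p),1))
```

```text
142 [(np.int64(146), np.int64(161)), (np.int64(196), np.int64(212)), (np.int64(223), np.int64(236)), (np.int64(278), np.int64(327)), (np.int64(361), np.int64(376))]
[473.7 243.9  53. ] w 53.6 tool [ 52.3 -61.4  64.1]
[533.4 269.2  53. ] w 54.3 tool [52.4  3.4 63.9]
145 [187, 186, 186, 186, 186, 185, 183, 181, 173, 154, 115, 78, 71, 77, 76, 78, 76, 79, 77, 79, 82, 80, 80, 79, 75, 81, 84, 94, 115, 137, 147, 157, 162, 163, 169, 171, 177, 180, 182, 184, 184, 186, 185, 185, 182, 178, 175, 177, 170, 174, 173, 170, 167, 162, 160, 157, 153, 144, 130, 114, 92, 75, 72, 70, 67, 68, 73, 69, 71, 72, 67, 73, 77, 78, 78, 82, 79, 84, 94, 109, 117, 122, 121, 120, 120, 119, 108, 97, 79, 76, 65, 60, 56, 48, 48, 45, 50, 51, 51, 54, 59, 78, 96, 113, 124, 131, 136, 138, 139, 145, 154, 157, 160, 161, 165, 167, 172, 175, 169, 162, 169, 176, 179, 179, 177, 179, 179, 176, 177, 174, 175, 170, 169, 169, 166, 163, 162, 157, 156, 155, 140, 121, 95, 76, 69, 68, 71, 72, 70, 69, 72, 79, 72, 75, 72, 78, 79, 78, 77, 81, 76, 76, 73, 65, 68, 70, 68, 72, 70, 71, 71, 70, 69, 73, 73, 72, 66, 67, 71, 69, 72, 79, 79, 78, 79,
[... 182 characters left out ...]
160, 141, 106, 81, 66, 67, 69, 68, 73, 69, 70, 70, 73, 69, 73, 73, 74, 75, 84, 117, 155, 175, 182, 181, 181, 180, 180, 179, 178, 180, 178, 176, 179, 177, 176, 177, 178]
145 [(np.int64(146), np.int64(161)), (np.int64(196), np.int64(212)), (np.int64(223), np.int64(236)), (np.int64(278), np.int64(327)), (np.int64(361), np.int64(376))]
[474.5 241.7  53. ] w 53.8 tool [ 50.  -61.5  64.1]
[534.3 267.1  53. ] w 54.4 tool [50.1  3.4 64. ]
148 [(np.int64(147), np.int64(161)), (np.int64(196), np.int64(212)), (np.int64(224), np.int64(236)), (np.int64(278), np.int64(327)), (np.int64(361), np.int64(375))]
[475.2 239.5  53. ] w 53.9 tool [ 47.6 -61.7  64.1]
[535.2 264.9  53. ] w 54.6 tool [47.8  3.5 64. ]
```

The wrist view shows the held pin at x≈257 above the middle lane, whose notch tips are at 228 and 297. The lane is therefore about 3.4 mm along tool +y from the pin.

move_arm(rows=[0.005,0.032,0,0,0,0,0.1,0,0,0.3,0,0,0,0.1,0,0,0.3,0,0,0,0.1,0,0,0.2,0,0,0,0.1,0,0,0.06,0,0,0,0.1,0,0,0,0,0,0,0.1])

```text
time_s: 7.65
eef_pos: [554.6, 222.7, 32.4]
tool_rot: [0.0, 0.553, 0.834, -0.0]
wrist_force: [1.3, -1.0, -2.6]
finger_gap: 0.219
grip_force: 30.0
```

move_arm(rows=[0,0,0.03,0,0,0,0.1,0,0,0.02,0,0,0,0.1,0,0,0,0,0,0,0.1,0,0,0,0,0,0,0.1])

```text
time_s: 8.15
eef_pos: [554.5, 223.2, 27.4]
tool_rot: [0.0, 0.552, 0.834, 0.0]
wrist_force: [-0.4, -0.2, -4.0]
finger_gap: 0.219
grip_force: 30.0
```

move_arm(rows=[0,0,0.015,0,0,0,0.1,0,0,0.01,0,0,0,0.1,0,0,0,0,0,0,0.1])

```text
time_s: 8.52
eef_pos: [554.5, 223.3, 27.1]
tool_rot: [-0.0, 0.552, 0.834, 0.001]
wrist_force: [-7.4, -2.4, 19.2]
finger_gap: 0.215
grip_force: 30.0
```

move_arm(rows=[0,0,-0.012,0,0,0,0.1,0,-0.012,0,0,0,0,0.1,0,0,0,0,0,0,0.1])

```text
time_s: 8.9
eef_pos: [553.2, 222.6, 25.9]
tool_rot: [-0.0, 0.552, 0.834, 0.0]
wrist_force: [-1.5, -1.0, 2.4]
finger_gap: 0.218
grip_force: 30.0
```

move_arm(rows=[0,0,0.002,0,0,0,0.25,0,0,0,0,0,0,0.32,0,0,0,0,0,0,0.4,0,0,-0.1,0,0,0,0.42,0,0,-0.4,0,0,0,0.42,0,0,-0.5,0,0,0,0.42,0,0,-0.4,0,0,0,0.6,0,0,0,0,0,0,0.6,0,0,0,0,0,0,0.6])

```text
time_s: 10.02
eef_pos: [552.9, 222.6, 165.7]
tool_rot: [-0.0, 0.552, 0.834, 0.0]
wrist_force: [0.2, -0.3, -0.7]
finger_gap: 0.599
grip_force: 0.0
```

Run:
```python
from h import *
wshot('w6')
plan([451.6,-199.9,175],-16.37,9)
```

```text
t=10.07 max/row 48.3mm 4.4deg
[-0.388, -0.286, -0.011, -0.0, 0.0, 0.097]
[-0.409, -0.256, -0.011, -0.0, 0.0, 0.097]
[-0.427, -0.224, -0.011, -0.0, 0.0, 0.097]
[-0.443, -0.191, -0.011, -0.0, 0.0, 0.097]
[-0.456, -0.157, -0.011, -0.0, 0.0, 0.097]
[-0.467, -0.121, -0.011, -0.0, 0.0, 0.097]
[-0.475, -0.085, -0.011, -0.0, 0.0, 0.097]
[-0.48, -0.049, -0.011, -0.0, 0.0, 0.097]
[-0.482, -0.012, -0.011, -0.0, 0.0, 0.097]
```

View pics/w6.png

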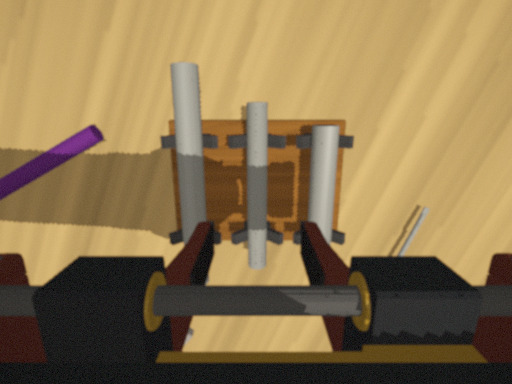

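The pin lies seated in both middle notches, from (257,103) to (258,268). Next is the jaw: I'll stop 70 mm behind the post for a look at it.

Run:
```python
from h import *
plan([431.9,-267,190],-16.37,9)
```

```text
t=10.07 max/row 56.1mm 4.4deg
[-0.448, -0.336, -0.027, -0.0, 0.0, 0.097]
[-0.473, -0.301, -0.027, -0.0, 0.0, 0.097]
[-0.494, -0.264, -0.028, -0.0, 0.0, 0.097]
[-0.513, -0.225, -0.028, -0.0, 0.0, 0.097]
[-0.528, -0.185, -0.028, -0.0, 0.0, 0.097]
[-0.541, -0.145, -0.028, -0.0, 0.0, 0.097]
[-0.551, -0.103, -0.028, -0.0, 0.0, 0.097]
[-0.557, -0.061, -0.028, -0.0, 0.0, 0.097]
[-0.56, -0.018, -0.028, -0.0, 0.0, 0.097]
```

move_arm(rows=[-0.448,-0.336,-0.027,0,0,0.097,0.6,-0.473,-0.301,-0.027,0,0,0.097,0.6,-0.494,-0.264,-0.028,0,0,0.097,0.6,-0.513,-0.225,-0.028,0,0,0.097,0.6,-0.528,-0.185,-0.028,0,0,0.097,0.6,-0.541,-0.145,-0.028,0,0,0.097,0.6,-0.551,-0.103,-0.028,0,0,0.097,0.6,-0.557,-0.061,-0.028,0,0,0.097,0.6,-0.56,-0.018,-0.028,0,0,0.097,0.6,0,0,0,0,0,0,0.6,0,0,0,0,0,0,0.6])

```text
time_s: 11.45
eef_pos: [432.2, -266.2, 189.7]
tool_rot: [-0.001, 0.8, 0.6, -0.001]
wrist_force: [0.5, -0.1, 0.0]
finger_gap: 0.598
grip_force: 0.0
```

Run:
```python
from h import *
wshot('w7');p,R,s=pose();print(p)
```

```text
[ 432.6301604  -265.53583056  189.80618977]
```

View pics/w7.png

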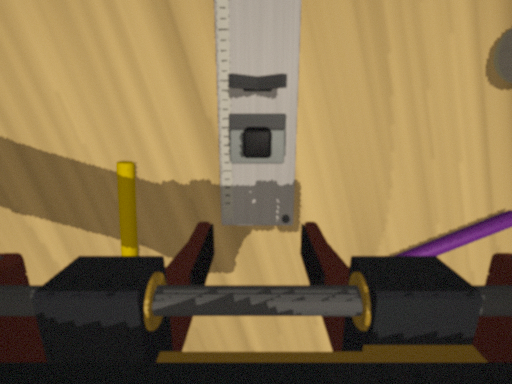

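The jaw body spans (230–285, 114–163), the black post spans (243–272, 127–158), and the -30 notch is at y≈80.

Run:
```python
from h import *
im,K,R,C=wload('w7');g=cv2.cvtColor(im,cv2.COLOR_RGB2GRAY).astype(int);p,Rt,s=pose()
print('col',g[70:170,238].tolist());print('post col',g[110:170,257].tolist());print('row',g[140,225:292].tolist())
O=np.array([469.2,-139.9,0]);u=np.array([.2818,.9595,0]);n=np.array([.9595,-.2818,0])
def cr(px,z): q=onplane([px],K,R,C,z)[0]-O;return np.round([q@n,q@u],1)
for px,z in(((229,80),68),((286,80),68),((257,76),68),((257,88),68),((257,114),88),((257,163),88),((243,142),132),((271.5,142),132),((257,127),132),((257,158),132),((257,158),88)):print(px,z,cr(px,z))
q=p-O;print('tcp',q@n,q@u)
print(C)
```

```text
col [175, 174, 170, 151, 117, 80, 62, 64, 65, 62, 64, 65, 65, 56, 59, 63, 64, 68, 82, 100, 104, 104, 108, 106, 103, 104, 113, 140, 159, 172, 171, 171, 171, 171, 170, 173, 172, 172, 170, 170, 170, 170, 163, 134, 102, 79, 80, 82, 74, 80, 80, 78, 82, 75, 77, 79, 80, 72, 73, 91, 113, 133, 141, 136, 140, 135, 134, 133, 132, 133, 138, 136, 137, 136, 131, 127, 129, 129, 135, 134, 132, 133, 126, 128, 131, 134, 129, 134, 131, 134, 134, 128, 127, 140, 157, 166, 170, 170, 168, 169]
post col [166, 169, 160, 134, 102, 83, 82, 81, 80, 78, 80, 82, 79, 76, 82, 78, 61, 38, 23, 23, 32, 32, 45, 47, 47, 55, 54, 52, 49, 54, 50, 46, 49, 46, 47, 41, 45, 42, 45, 42, 32, 36, 34, 22, 29, 30, 35, 70, 109, 129, 133, 130, 125, 136, 155, 159, 167, 165, 164, 164]
row [180, 178, 175, 154, 123, 112, 123, 136, 137, 135, 139, 136, 139, 138, 130, 110, 88, 64, 33, 32, 33, 40, 42, 41, 40, 49, 48, 48, 43, 49, 42, 40, 50, 49, 53, 50, 48, 49, 52, 49, 52, 51, 50, 43, 32, 48, 96, 123, 139, 139, 139, 142, 142, 145, 140, 143, 139, 138, 131, 116, 130, 153, 165, 167, 167, 164, 165]
(229, 80) 68 [-26.3 -29.2]
(286, 80) 68 [ 26.2 -29.1]
(257, 76) 68 [ -0.5 -25.7]
(257, 88) 68 [ -0.5 -36.1]
(257, 114) 88 [ -0.4 -59.3]
(257, 163) 88 [  -0.3 -103. ]
(243, 142) 132 [-10.9 -79.6]
(271.5, 142) 132 [ 10.7 -79.6]
(257, 127) 132 [ -0.3 -68.6]
(257, 158) 132 [ -0.3 -91.8]
(257, 158) 88 [ -0.3 -98.3]
tcp 0.3154159556821554 -130.8529602165498
[ 452.79386018 -196.27073513  352.58877366]
```

move_arm(rows=[0.3,-0.005,0,0,0,0,0.55,0.2,0,0,0,0,0,0.5,0,0,0.4,0,0,0,0.5,0,0,0.4,0,0,0,0.5,0,0,0.15,0,0,0,0.5,0,0,0,0,0,0,0.4,0,0,0,0,0,0,0.2,0,0,0,0,0,0,0.15,0,0,0,0,0,0,0.15], force=15)

```text
time_s: 12.62
eef_pos: [446.0, -218.7, 96.8]
tool_rot: [-0.0, 0.8, 0.599, 0.0]
wrist_force: [-5.0, 2.1, 5.9]
finger_gap: 0.248
grip_force: 15.0
```

move_arm(rows=[-0.05,0,0,0,0,0,0.15,-0.2,0,0,0,0,0,0.15,-0.25,0,0,0,0,0,0.15,-0.2,0,0,0,0,0,0.15,-0.05,0,0,0,0,0,0.15,0,0,0,0,0,0,0.15,0,0,0,0,0,0,0.3,0,0,0,0,0,0,0.45,0,0,0,0,0,0,0.5])

```text
time_s: 13.75
eef_pos: [425.6, -290.5, 95.8]
tool_rot: [0.0, 0.8, 0.6, 0.0]
wrist_force: [-0.9, 0.7, -0.8]
finger_gap: 0.477
grip_force: 0.0
```

Run:
```python
from h import *
p,R,s=pose();O=np.array([469.2,-139.9,0]);u=np.array([.2818,.9595,0]);n=np.array([.9595,-.2818,0])
print((p-O)@n,(p-O)@u,s['wrist_force'])
# pipe in w6
im,K,Rc,C=wload('w6');g=cv2.cvtColor(im,cv2.COLOR_RGB2GRAY).astype(int)
for y in(80,110,170,200): print(y,g[y,165:215].tolist())
print('col',g[55:75,185].tolist())
for y in(139,142):
  xs=np.nonzero(g[y,150:365]<85)[0]+150;sp=np.split(xs,np.nonzero(np.diff(xs)>3)[0]+1);print(y,[(q[0],q[-1]) for q in sp])
```

```text
0.5913528387333429 -156.82093429364897 [-0.90823872  0.71053756 -0.79114105]
80 [175, 176, 181, 181, 181, 166, 148, 134, 138, 145, 151, 159, 163, 166, 171, 173, 177, 180, 181, 178, 177, 176, 173, 172, 169, 165, 158, 154, 154, 154, 148, 144, 131, 139, 162, 175, 181, 179, 180, 182, 178, 181, 180, 181, 184, 184, 183, 184, 184, 185]
110 [176, 172, 174, 173, 174, 176, 177, 172, 157, 142, 137, 145, 152, 159, 162, 168, 171, 175, 179, 180, 181, 179, 179, 174, 173, 169, 167, 163, 163, 160, 156, 155, 147, 138, 137, 144, 169, 181, 184, 184, 186, 187, 185, 183, 185, 185, 184, 182, 179, 177]
170 [118, 117, 115, 115, 115, 111, 105, 87, 70, 64, 70, 68, 75, 90, 96, 104, 105, 103, 105, 107, 111, 114, 111, 111, 113, 109, 109, 109, 100, 105, 106, 107, 103, 100, 100, 98, 100, 93, 82, 79, 68, 64, 72, 70, 67, 68, 68, 70, 63, 65]
200 [116, 115, 115, 118, 118, 116, 117, 117, 112, 98, 86, 71, 68, 73, 79, 92, 98, 102, 103, 107, 106, 110, 110, 113, 112, 111, 113, 110, 109, 111, 105, 107, 105, 101, 101, 100, 102, 94, 96, 90, 78, 69, 70, 68, 68, 67, 67, 70, 69, 69]
col [173, 173, 173, 173, 171, 173, 172, 176, 175, 176, 175, 175, 176, 176, 175, 175, 177, 178, 177, 178]
139 [(np.int64(162), np.int64(174)), (np.int64(203), np.int64(216)), (np.int64(226), np.int64(246)), (np.int64(268), np.int64(312)), (np.int64(340), np.int64(351))]
142 [(np.int64(162), np.int64(174)), (np.int64(203), np.int64(216)), (np.int64(226), np.int64(246)), (np.int64(268), np.int64(311)), (np.int64(339), np.int64(351))]
```

Run:
```python
from h import *
im,K,Rc,C=wload('w6');g=cv2.cvtColor(im,cv2.COLOR_RGB2GRAY).astype(int)
print(g[58:72,180].tolist(),g[95:112,257].tolist(), g[255:275,257].tolist())
d=np.array([-.388,.922,0]);t=np.array([.922,.388,0]);S=np.array([552.9,222.6,0])
for px,z in(((186,63),60.2),((257,102.5),54),((257,267.5),54),((188,142),53),((236+11,142),53),((172+13.5,80),48)):
  q=onplane([px],K,Rc,C,z)[0]-S;print(px,np.round([q@t,q@d],1))
m=[((171+198.5)/2,80),((173.5+200.5)/2,110)]
print([np.round([(q-S)@t,(q-S)@d],1) for q in onplane(m,K,Rc,C,48)])
plan([442,-235,200],-16.37,3)
```

```text
[180, 179, 176, 169, 169, 174, 176, 175, 176, 175, 175, 177, 175, 176] [181, 181, 182, 180, 180, 177, 172, 165, 169, 168, 167, 169, 167, 166, 169, 169, 167] [170, 170, 167, 169, 170, 165, 170, 169, 166, 167, 168, 167, 170, 169, 169, 167, 165, 166, 164, 163]
(186, 63) [-61.8 114.6]
(257, 102.5) [-0.8 82.7]
(257, 267.5) [ -0.3 -84.7]
(188, 142) [-65.8  47. ]
(247, 142) [-10.1  47.1]
(185.5, 80) [-65.9 102.2]
[array([-66.6, 102.2]), array([-66.2,  76. ])]
t=13.75 max/row 39.7mm 0.0deg
[0.193, 0.001, -0.347, 0.0, -0.0, 0.001]
[0.193, 0.001, -0.347, 0.0, -0.0, 0.001]
[0.193, 0.001, -0.347, 0.0, -0.0, 0.001]
```

Run:
```python
from h import *
plan([490.8,201.9,110],22.83,9,start=[425.6,-290.5,165.8])
```

```text
t=13.75 max/row 55.5mm 4.3deg
[0.545, -0.084, 0.062, 0.0, 0.0, -0.097]
[0.55, -0.042, 0.062, 0.0, 0.0, -0.097]
[0.552, -0.001, 0.062, 0.0, 0.0, -0.097]
[0.55, 0.041, 0.062, 0.0, 0.0, -0.097]
[0.546, 0.083, 0.062, 0.0, 0.0, -0.097]
[0.538, 0.124, 0.062, 0.0, 0.0, -0.097]
[0.527, 0.164, 0.062, 0.0, 0.0, -0.097]
[0.513, 0.204, 0.062, 0.0, 0.0, -0.097]
[0.496, 0.242, 0.062, 0.0, 0.0, -0.097]
```

move_arm(rows=[0,0,-0.35,0,0,0,0.5,0,0,-0.35,0,0,0,0.5,0.545,-0.084,0.062,0,0,-0.097,0.5,0.55,-0.042,0.062,0,0,-0.097,0.5,0.552,-0.001,0.062,0,0,-0.097,0.5,0.55,0.041,0.062,0,0,-0.097,0.5,0.546,0.083,0.062,0,0,-0.097,0.5,0.538,0.124,0.062,0,0,-0.097,0.5,0.527,0.164,0.062,0,0,-0.097,0.5,0.513,0.204,0.062,0,0,-0.097,0.5,0.496,0.242,0.062,0,0,-0.097,0.5,0,0,0,0,0,0,0.5])

```text
time_s: 15.25
eef_pos: [489.3, 206.8, 109.2]
tool_rot: [-0.001, 0.549, 0.836, 0.0]
wrist_force: [-0.1, -0.9, 0.0]
finger_gap: 0.5
grip_force: 0.0
```

Run:
```python
from h import *
im,K,R,C=wshot('w8');p,Rt,s=pose();print(p)
plan([490.8,201.9,29.5],22.83,1)
g=cv2.cvtColor(im,cv2.COLOR_RGB2GRAY).astype(int)
for y in(120,180,210): print(y,g[y,225:300].tolist())
```

```text
[489.3902908  203.54337784 109.37824934]
t=15.30 max/row 79.9mm 0.3deg
[-0.021, 0.007, 0.799, -0.001, 0.0, 0.008]
120 [188, 190, 193, 192, 195, 194, 195, 195, 187, 165, 143, 129, 131, 133, 131, 123, 123, 123, 134, 146, 153, 155, 162, 166, 168, 176, 179, 185, 189, 197, 201, 206, 209, 209, 209, 207, 202, 201, 193, 190, 184, 182, 179, 176, 173, 169, 165, 161, 162, 180, 192, 192, 191, 192, 191, 190, 190, 187, 188, 187, 188, 189, 187, 188, 187, 190, 188, 188, 190, 190, 189, 194, 196, 199, 199]
180 [85, 68, 75, 76, 74, 76, 76, 73, 74, 75, 76, 72, 75, 68, 76, 82, 98, 114, 134, 148, 157, 160, 162, 167, 172, 173, 163, 143, 128, 123, 125, 125, 123, 126, 126, 123, 120, 119, 113, 115, 115, 114, 117, 109, 111, 112, 108, 96, 79, 76, 70, 80, 76, 76, 73, 76, 75, 72, 75, 76, 75, 73, 74, 75, 74, 77, 78, 73, 69, 70, 77, 76, 74, 75, 72]
210 [108, 90, 79, 80, 79, 81, 85, 79, 82, 85, 80, 82, 81, 82, 84, 87, 90, 104, 107, 112, 115, 115, 115, 116, 119, 120, 121, 120, 122, 124, 124, 126, 125, 124, 124, 121, 119, 115, 116, 114, 111, 113, 114, 112, 111, 107, 101, 88, 87, 82, 102, 122, 123, 110, 95, 81, 78, 79, 82, 86, 83, 81, 82, 80, 81, 80, 81, 85, 83, 83, 75, 87, 78, 83, 82]
```

move_arm(rows=[-0.018,0,0.3,0,0,0.006,0.5,0,0,0.3,0,0,0,0.5,0,0,0.15,0,0,0,0.5,0,0,0.045,0,0,0,0.5,0,0,0,0,0,0,0.4,0,0,0,0,0,0,0.25,0,0,0,0,0,0,0.15,0,0,0,0,0,0,0.15], force=30)

```text
time_s: 16.3
eef_pos: [491.6, 200.5, 31.3]
tool_rot: [0.001, 0.554, 0.832, 0.001]
wrist_force: [1.4, 0.5, 4.7]
finger_gap: 0.281
grip_force: 30.0
```

move_arm(rows=[0,0,-0.05,0,0,0,0.15,0,0,-0.2,0,0,0,0.15,0,0,-0.3,0,0,0,0.15,0,0,-0.35,0,0,0,0.15,0,0,0,0,0,0,0.15])

```text
time_s: 16.92
eef_pos: [491.3, 200.4, 122.2]
tool_rot: [0.001, 0.554, 0.832, 0.001]
wrist_force: [1.3, -0.2, -4.6]
finger_gap: 0.276
grip_force: 30.0
```

Run:
```python
from h import *
O=np.array([469,-139.9,0]);u=np.array([.2818,.9595,0])
t=O+5*u;t[2]=120;print(t)
plan(t,-16.37,8)
```

```text
[ 470.409  -135.1025  120.    ]
t=16.93 max/row 42.0mm 4.9deg
[-0.377, -0.186, 0.002, 0.0, -0.0, 0.109]
[-0.391, -0.153, 0.002, 0.0, -0.0, 0.109]
[-0.403, -0.119, 0.002, 0.0, -0.0, 0.109]
[-0.412, -0.085, 0.002, 0.0, -0.0, 0.109]
[-0.417, -0.049, 0.002, 0.0, -0.0, 0.109]
[-0.42, -0.013, 0.003, 0.0, -0.0, 0.109]
[-0.42, 0.022, 0.003, 0.0, -0.0, 0.109]
[-0.416, 0.058, 0.003, 0.0, -0.0, 0.109]
```

move_arm(rows=[-0.377,-0.186,0,0,0,0.109,0.15,-0.391,-0.153,0,0,0,0.109,0.15,-0.403,-0.119,0,0,0,0.109,0.15,-0.412,-0.085,0,0,0,0.109,0.15,-0.417,-0.049,0,0,0,0.109,0.15,-0.42,-0.013,0,0,0,0.109,0.15,-0.42,0.022,0,0,0,0.109,0.15,-0.416,0.058,0,0,0,0.109,0.15,0,0,0,0,0,0,0.15,0,0,0,0,0,0,0.15])

```text
time_s: 18.18
eef_pos: [468.3, -134.8, 119.3]
tool_rot: [-0.001, 0.801, 0.598, -0.001]
wrist_force: [-0.5, 1.2, -3.3]
finger_gap: 0.275
grip_force: 30.0
```

Run:
```python
from h import *
im,K,R,C=wshot('w9');p,Rt,s=pose()
O=np.array([469,-139.9,0]);t=O+5*np.array([.2818,.9595,0]);t[2]=50;plan(t,-16.37,1)
g=cv2.cvtColor(im,cv2.COLOR_RGB2GRAY).astype(int)
q=O+100*np.array([.2818,.9595,0]);q[2]=68
pc=R@(q-C);print('notch expected px',(K@pc/pc[2])[:2])
```

```text
t=18.23 max/row 69.5mm 0.1deg
[-0.002, 0.021, 0.695, -0.003, -0.0, -0.002]
notch expected px [260.27690699  79.68057199]
```

View pics/w9.png

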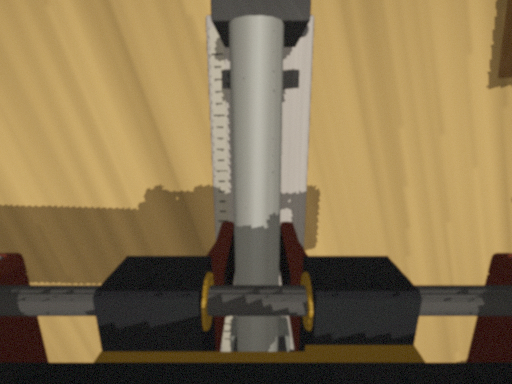

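Pipe end is at (256,17), about 13 mm short of the stop. The notch tips are at 222 and 299, so the lane is 2 mm along tool +y.

move_arm(rows=[0,0.021,0.1,0,0,0,0.15,0,0,0.25,0,0,0,0.15,0,0,0.2,0,0,0,0.15,0,0,0.1,0,0,0,0.15,0,0,0.03,0,0,0,0.15,0,0,0,0,0,0,0.15,0,0,0,0,0,0,0.15])

```text
time_s: 19.1
eef_pos: [471.7, -136.1, 53.0]
tool_rot: [0.0, 0.801, 0.598, 0.0]
wrist_force: [0.6, 0.7, -4.7]
finger_gap: 0.276
grip_force: 30.0
```

move_arm(rows=[0,-0.008,0.03,0,0,0,0.15,0,0,0.02,0,0,0,0.15,0,0,0,0,0,0,0.15,0,0,0,0,0,0,0.15])

```text
time_s: 19.6
eef_pos: [470.5, -135.9, 47.5]
tool_rot: [0.0, 0.802, 0.598, 0.0]
wrist_force: [0.1, 0.1, -4.3]
finger_gap: 0.275
grip_force: 30.0
```

move_arm(rows=[0,0,0.01,0,0,0,0.15,0,0,0.005,0,0,0,0.15,0,0,0,0,0,0,0.15])

```text
time_s: 19.98
eef_pos: [470.6, -135.9, 46.4]
tool_rot: [-0.0, 0.802, 0.598, 0.0]
wrist_force: [-1.9, 0.6, 5.0]
finger_gap: 0.277
grip_force: 30.0
```

move_arm(rows=[0,-0.003,0,0,0,0,0.3,0,0,0,0,0,0,0.4,0,0,0,0,0,0,0.5,0,0,-0.1,0,0,0,0.5,0,0,-0.4,0,0,0,0.5,0,0,-0.5,0,0,0,0.5,-0.1,0,-0.2,0,0,0,0.5,-0.6,0,0,0,0,0,0.5,-0.6,0,0,0,0,0,0.5,-0.6,0,0,0,0,0,0.5,-0.4,0,0,0,0,0,0.5,0,0,0,0,0,0,0.5])

```text
time_s: 21.48
eef_pos: [402.8, -359.7, 166.8]
tool_rot: [0.001, 0.803, 0.596, -0.001]
wrist_force: [0.1, -0.1, -0.0]
finger_gap: 0.503
grip_force: 0.0
```

Run:
```python
from h import *
im,K,R,C=wshot('w10');p,Rt,s=pose()
O=np.array([469,-139.9,0]);u=np.array([.2818,.9595,0]);n=np.array([.9595,-.2818,0])
print('tcp',(p-O)@n,(p-O)@u,p)
```

```text
tcp -1.211712056407002 -227.06411204308878 [ 403.85404987 -357.41535518  166.3666093 ]
```

View pics/w10.png

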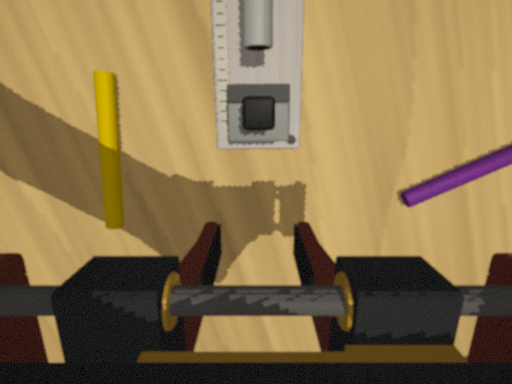

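The pipe end is at (257,48), and the jaw is clear behind it with the post at (243–274, 96–129).

Run:
```python
from h import *
im,K,R,C=wload('w10');p,Rt,s=pose()
g=cv2.cvtColor(im,cv2.COLOR_RGB2GRAY).astype(int)
xs=np.nonzero(g[112,235:285]<75)[0]+235; ys=np.nonzero(g[90:140,258]<60)[0]+90;print(xs[[0,-1]],ys[[0,-1]])
q=onplane([[xs[[0,-1]].mean(),ys[[0,-1]].mean()]],K,R,C,132)[0];print(Rt.T@(q-p),q)
O=np.array([469,-139.9,0]);u=np.array([.2818,.9595,0]);n=np.array([.9595,-.2818,0]);print((q-O)@n,(q-O)@u)
q[2]=95;plan(q,-16.37,1)
q=onplane([[257,48]],K,R,C,75)[0];print('pipe end y',(q-O)@u)
```

```text
[241 274] [ 96 130]
[70.52748321 -0.07062122 34.33950966] [ 424.08795706 -289.86642503  132.        ]
-0.8325666297849352 -156.54899851600877
t=21.52 max/row 100.3mm 0.4deg
[0.705, -0.001, 0.713, 0.0, 0.0, -0.008]
pipe end y -106.42065949747703
```

move_arm(rows=[0.35,0.005,0,0,0,-0.008,0.5,0.3,0,0,0,0,0,0.5,0.05,0,0.1,0,0,0,0.5,0,0,0.4,0,0,0,0.5,0,0,0.2,0,0,0,0.5,0,0,0,0,0,0,0.4,0,0,0,0,0,0,0.25,0,0,0,0,0,0,0.15,0,0,0,0,0,0,0.15], force=12)

```text
time_s: 22.65
eef_pos: [425.1, -289.6, 96.8]
tool_rot: [0.0, 0.8, 0.6, 0.0]
wrist_force: [-1.5, 0.3, 6.5]
finger_gap: 0.247
grip_force: 12.0
```

move_arm(rows=[0.04,0,0,0,0,0,0.15,0.06,0,0,0,0,0,0.15,0.06,0,0,0,0,0,0.15,0.06,0,0,0,0,0,0.15,0.03,0,0,0,0,0,0.15,0.025,0,0,0,0,0,0.15,0.025,0,0,0,0,0,0.15,0.025,0,0,0,0,0,0.15,0.025,0,0,0,0,0,0.15,0,0,0,0,0,0,0.15])

```text
time_s: 23.9
eef_pos: [434.8, -256.9, 96.8]
tool_rot: [0.001, 0.8, 0.6, -0.0]
wrist_force: [-2.8, -3.9, 7.0]
finger_gap: 0.249
grip_force: 12.0
```

move_arm(rows=[0.02,0,0,0,0,0,0.15,0.02,0,0,0,0,0,0.15,0.02,0,0,0,0,0,0.15,0.01,0,0,0,0,0,0.15,0,0,0,0,0,0,0.15])

```text
time_s: 24.52
eef_pos: [436.7, -250.5, 96.8]
tool_rot: [0.001, 0.8, 0.6, -0.0]
wrist_force: [-3.1, -4.3, 7.5]
finger_gap: 0.245
grip_force: 12.0
```

move_arm(rows=[0.01,0,0,0,0,0,0.15,0.01,0,0,0,0,0,0.15,0,0,0,0,0,0,0.15])

```text
time_s: 24.9
eef_pos: [437.2, -248.6, 96.8]
tool_rot: [0.001, 0.8, 0.6, -0.0]
wrist_force: [-2.8, -4.5, 6.0]
finger_gap: 0.249
grip_force: 12.0
```

move_arm(rows=[0.01,0,0,0,0,0,0.15,0.01,0,0,0,0,0,0.15,0,0,0,0,0,0,0.15])

```text
time_s: 25.28
eef_pos: [437.8, -246.7, 96.8]
tool_rot: [0.001, 0.8, 0.6, -0.0]
wrist_force: [-2.6, -5.2, 6.8]
finger_gap: 0.251
grip_force: 12.0
```

move_arm(rows=[0.01,0,0,0,0,0,0.15,0,0,0,0,0,0,0.15])

```text
time_s: 25.52
eef_pos: [438.0, -246.1, 96.8]
tool_rot: [0.001, 0.8, 0.6, -0.0]
wrist_force: [-2.9, -6.6, 5.6]
finger_gap: 0.252
grip_force: 12.0
```

move_arm(rows=[0.01,0,0,0,0,0,0.15,0,0,0,0,0,0,0.15])

```text
time_s: 25.78
eef_pos: [438.0, -246.1, 96.8]
tool_rot: [0.002, 0.8, 0.6, -0.001]
wrist_force: [-3.4, -8.9, 4.2]
finger_gap: 0.253
grip_force: 12.0
```

move_arm(rows=[0.005,0,0,0,0,0,0.15,0,0,0,0,0,0,0.3,0,0,0,0,0,0,0.45,0,0,0,0,0,0,0.5,0,0,-0.2,0,0,0,0.5,0,0,-0.4,0,0,0,0.5,0,0,-0.4,0,0,0,0.5,-0.4,0,0,0,0,0,0.5,-0.4,0,0,0,0,0,0.5,0,0,0,0,0,0,0.5,0,0,0,0,0,0,0.5])

```text
time_s: 27.15
eef_pos: [416.3, -318.7, 195.6]
tool_rot: [-0.0, 0.8, 0.601, 0.0]
wrist_force: [0.6, 0.8, 0.5]
finger_gap: 0.501
grip_force: 0.0
```

Run:
```python
from h import *
im,K,R,C=wshot('w11');p,Rt,s=pose()
t=capture('top')['img'];c=capture('scene')['img']
A=cv2.resize(im[0:200,150:360],(390,371));B=cv2.resize(t[120:250,110:370],(400,200));D=cv2.resize(c[140:310,160:400],(400,283))
o=np.zeros((490,795,3),np.uint8);o[:371,:390]=A;o[:200,395:]=B;o[205:488,395:]=D;save('fin',o)
O=np.array([469,-139.9,0]);u=np.array([.2818,.9595,0])
g=cv2.cvtColor(im,cv2.COLOR_RGB2GRAY).astype(int);print(p)
```

```text
[ 416.55522035 -318.28950038  195.63343946]
```

View pics/fin.png

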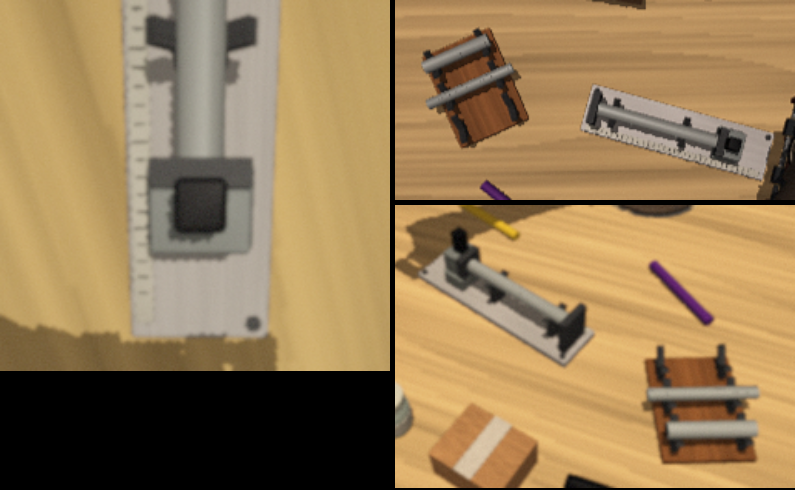

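The jaw face touches the pipe, which runs to the end stop in both notches. The pin lies in the middle lane and the offcut is untouched.

```bash
python3 -c "
from workcell import job_done
print(job_done())"
```

```text
the job is handed in; nothing more can be done
None
```

I handed the job in at about 27 s: the pin lies in the stand's middle notches, and the long pipe is seated in both cradle notches, snug between jaw and end stop. No verdict came back; the final pictures show the offcut in its lane and the arm clear of everything.

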